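# Set the soup to keep warm

## Robot

A 6-joint arm with a two-finger parallel gripper is mounted at the origin on the work surface. World frame = base frame: x ahead of the robot, y to its left, z up, the work surface at z = 0. Lengths are in m, angles in rad, forces in N, time in s.
With the tool pointing down it reaches from about 0.275 to 1 m from the base axis. Payload 8.4 kg.
Tool frame: the origin (TCP) lies on the centre line of the jaws, within the pads' length; the fingertips stand 22 mm ahead of it and the grasp point (between the pads) lies 3 mm ahead of it; y points along the fingers, z is the direction in which the jaws open and shut, and the axes are right-handed (so a half turn about y gives the same grasp; the last joint's range is limited). The gripper opens to 85 mm and grips with 20 to 120 N. Pads are 22 mm wide; open, the fingers measure 114 mm over their backs; the gripper's body (76 mm by 85 mm) begins 54 mm behind the grasp point. The pads swing forward as they close: fully open they stand 13 mm farther back than shut.
Start: joints at [1.152, 0.353, 1.633, -0, 1.155, -0.002], TCP at [0.253, 0.571, 0.253] pointing down, gripper open.
Joint ranges: [-2.63, 2.63], [-0.92, 2.1], [0.06, 2.66], [-1.3, 4.44], [0, 2.69], [-3.02, 3.02]. Speed limits (rad/s): [2.22, 2.22, 2.79, 3.14, 3.14, 3.14].

## Interface

Orientations are given as [roll, pitch, yaw] about the fixed x, y, z axes, in that order (R = Rz(yaw) Ry(pitch) Rx(roll)).
In Python, from plant import robot gives the robot as it stands.
- The arm moves only by the tool drive_tool, never from a script. Its argument "increments" is one flat list of numbers, 5 for each row, row after row: the shift along the tool's x, y, z in m, then the turn about the tool's y in rad, then the opening in per cent of the stroke, from 0 (shut) to 100 (fully open). In form: [tx, ty, tz, turn, fingers, tx, ty, tz, turn, fingers, ...]. A call has exactly 8 rows; each row is the pose to reach, as a shift and turn from the pose commanded when the call began, along the tool's axes at that moment; what a row does not reach only later rows make up. A row lasts 1/10 s, in which the tool goes at most 50 mm and 8.59 degrees, less where a joint would pass 70% of its speed; a pose out of reach is approached as far as the arm can. A call with a gripper value outside its range is refused whole. The fingers move at their own pace and stop on an object; the grip force is fixed at half the most. Time passes only in rows, so rows that repeat a pose let the fingers close, or fill a call up. It gives the time, the measured TCP pose, the force and the opening at its end, in the units of the state.
- robot.read_state(): the state, without advancing time (a new reading comes with each control period).
- robot.grab_frame(name): name is "side" or "top" or "wrist"; returns the picture (384x512x3 uint8, red, green, blue); there is no depth.
- robot.calibration(name): a dict with "intrinsics" (3x3 intrinsics, pixels), "rvec" (rotation vector, rad) and "tvec" (3), from world to camera coordinates, as OpenCV has them. Camera axes: x right, y down, z forward; pixel columns grow to the right and rows downward; lengths in m; the calibration is good to about 2 mm. A picture is of the moment at which its call begins: read the wrist's pose just before it. calibration takes no time and is no camera call; for the wrist camera it gives the pose at the moment of the call.
- robot.close_job(): hands the job in, once; it reports no verdict.
Trained networks look in the newest picture that a camera, given by its name, has taken for a name from the list of things; names that differ only in an ending like _2 or _b are one class to them, and where a whole thing is asked for, a point or a joint stands for the part that bears it (a point fixed in the world has none). Each returns a list of dicts, best first, with "score" (0 to 1); they miss things now and then, are a little off and sometimes report something else, mostly with a low value. They report only what shows in the picture. A call takes as long as a camera call. They do not tell look-alikes from the thing itself.
- robot.look_for(label, camera): "centre" ([column, row] as shares, 0 to 1, of the picture: columns of its width, rows of its height, amid what is visible of it).
- robot.trace(label, camera): "region" (384x512 bool, what is visible of it) and "centre" ([column, row] as shares, 0 to 1, of the picture: columns of its width, rows of its height, amid what is visible of it).
- robot.tip_of(label, camera): "centre" ([column, row] as shares, 0 to 1, of the picture: columns of its width, rows of its height: a listed point, or the origin of a listed thing).
The state is a dict: "t": time; "q": joint angles; "qd": joint speeds; "effort": joint torques, N m; "tcp_pos": TCP position; "eef_rot": TCP orientation; "contact_force": force on the tool from outside, world axes, zero at the start; "wrist_torque": the same for the moment, N m; "opening": finger opening in m.
Only numpy, scipy, OpenCV 4.12 (cv2) and the standard library are available. Lean on these libraries where they do the work, as an engineer would, in place of code of your own. Each camera call takes 0.05 s, during which the arm holds its last target. There are 200 camera calls.

## Task

Get the soup ready for serving: take the dial thermometer out of its stand and put its stem into the port in the pot's lid, fully home so that its head sits on the port, and switch the hot plate from off to the two-stroke mark. The hot plate has a safety knob that must be pushed in before it will leave off; leave the knob resting in its notch at the two strokes, let go of everything, and leave the meal box, bowl and cup where they are.

Things in the scene. Friction and masses are not known exactly. Their poses are not given: they have to be found in the camera images.
- hotplate: Fixed hot plate 380x280 mm, deck 75 mm high; origin: centre of underside; x from front to rear, z up. Front 100 mm (robot side) is a panel sloped 14 deg, rising from z=50 mm at x=-190 to 75 at x=-90. Knob axis meets it at (-140,0,62.5), along (-0.243,0,0.970). White marks 42 mm from it, clockwise: ring = off (up-slope), 1, 2, 3 strokes, 45 deg apart. Pot's middle at (60,0); its wall 100 mm behind the knob.
- dial_grip (a point): On the knob's axis 35 mm out of the panel (unpushed); z out of the panel; x along the grip bar to its white pointer end. Black knob: skirt 64 mm wide, face 15 mm out; bar 60 long, 14 wide, 15-43 mm out. At off it is locked (a few deg play). Pushed in 3.2 mm or more (stop 4.5; spring 5 N rising to 10 N) it can turn; keep it pushed for the first 25 deg only, then it may spring out and still turns.
- dial (a joint): Knob angle, rad: 0 off (ring), growing clockwise seen facing the panel; 0.785 one stroke, 1.571 two strokes (bar across the slope, pointer to the hot plate's -y), 2.356 three strokes and end stop. Sprung notch at each mark: up to 0.12 N m resists leaving it; let go between two marks, the knob snaps to the nearer one.
- port (a point): Centre of the upper rim of the thermometer port in the pot's lid, z up, 185 mm above the table. Steel funnel 20 mm tall, rim 37 mm wide outside, mouth 21 mm, narrowing within 10 mm to a bore 9 mm wide, open into the pot (85 mm deep and more). The pot is fixed, 200 mm wide; the port lies 62 mm from its middle, towards the robot; a black lid button 28 mm wide, as high as the port, is 70 mm beyond it.
- thermometer: Loose dial thermometer, 70 g, upright in its stand at first. Round steel head 46 mm wide, 18 mm thick, white dial on top; stem 6 mm thick with a round tip, reaching 85 mm below the head. Origin: centre of the head's underside, where the stem leaves it; z up along the axis. When fully home this point lies at port.
- stand: Fixed thermometer stand: dark foot 84 mm wide, 12 mm high, and a white tube 26 mm wide, rim 105 mm above the table, bore 12 mm. Origin: centre of its underside, z up. The thermometer's head rests on the rim; draw it straight up 85 mm to clear.
- meal_box: Bystander: loose dark red lidded meal box 180x120x49 mm; origin: centre of its underside, x along its length.
- bowl: Bystander: loose dark wooden bowl, 110 mm wide, 58 mm high; origin: centre of its underside.
- cup: Bystander: loose white tea cup, 74 mm wide, 82 mm high; origin: centre of its underside.
There are look-alikes about, which are no part of the job. There is more than one size of the thermometer; the one meant has the size given above.

How it is judged:
At the end, for the whole second after the job is handed in: The knob rests at the two-stroke mark (within 0.15 rad of 1.571) and the thermometer stands at rest in the lid's port, the underside of its head within 6 mm of the port's rim and its axis within 0.12 rad of vertical (value of joint dial between 1.42 and 1.72 rad and distance between thermometer and port below 0.006 m and angle between thermometer's own z axis and vertical below 0.12 rad and linear speed of thermometer below 0.02 m/s); the robot touches nothing.
It fails at once if the meal box, the bowl or the cup is shifted by more than 20 mm (distance of any of meal_box, bowl, cup from where it was at the start of the episode above 0.02 m).
It also fails if it takes over 64 s, if anything falls off the work surface, if the arm or the gripper's body presses on something with over 40 N, if the wrist force passes 120 N, or if a joint passes its speed limit or range.

## Working session

There is one attempt and no reset: what is moved stays moved. The work goes in short steps, Python scripts to look and compute and a tool call to move; the robot and the scene stay as the last step left them, time stands still between calls to the robot, and variables do not carry over. Pictures are saved under pics/ and viewed, about 8 in all and at most 12, crops included, and the job is handed in when it is done.

Besides the shell and the picture viewer there is one more tool, called after "Call:" by a JSON object that holds its "name" and its "arguments". drive_tool: Moves the arm, as the interface text tells. Its arguments: {"type":"object","properties":{"increments":{"type":"array","items":{"type":"number"}}},"required":["increments"]}

```bash
mkdir -p pics; ls; cat > h.py <<'E'
import numpy as np,cv2
from plant import robot
from scipy.spatial.transform import Rotation as Ro
def cal(c):
    k=robot.calibration(c);return np.array(k["intrinsics"],float),Ro.from_rotvec(np.ravel(k["rvec"])).as_matrix(),np.ravel(k["tvec"])
def onplane(c,uv,z,k=None):
    K,R,t=k or cal(c);d=R.T@np.linalg.solve(K,[uv[0],uv[1],1]);o=-R.T@t
    return o+d*(z-o[2])/d[2]
def proj(c,p,k=None):
    K,R,t=k or cal(c);q=K@(R@np.asarray(p)+t);return q[:2]/q[2]
def tri(obs):  # [(cam,uv)]
    A=[];b=[]
    for c,uv in obs:
        K,R,t=cal(c);d=R.T@np.linalg.solve(K,[uv[0],uv[1],1]);d/=np.linalg.norm(d);o=-R.T@t
        P=np.eye(3)-np.outer(d,d);A.append(P);b.append(P@o)
    return np.linalg.solve(sum(A),sum(b))
def px(r): return np.array(r["centre"])*[512,384]
def save(n,im): cv2.imwrite("pics/"+n,cv2.cvtColor(im,cv2.COLOR_RGB2BGR))
E
python3 - <<'E'
from h import *
s=robot.read_state();print(s["t"],s["tcp_pos"],s["eef_rot"],s["contact_force"],s["opening"])
ims=[robot.grab_frame(c) for c in("side","top")]
save("a.png",cv2.resize(np.hstack(ims),(800,300)) if 0 else np.vstack([cv2.resize(np.hstack(ims),(800,300),interpolation=cv2.INTER_AREA)]))
save("top.png",cv2.resize(ims[1],(800,600)));save("side.png",cv2.resize(ims[0],(800,600)))
for c in("side","top"):
    print(c,-cal(c)[1].T@cal(c)[2])
    for n in("thermometer","stand","port","dial_grip","hotplate","meal_box","bowl","cup"):
        print(n,[(np.round(px(r)).tolist(),round(r["score"],2)) for r in robot.tip_of(n,c)[:4]])
E
```

```text
pics
0.0 [0.25283697 0.57105891 0.25253644] [-1.57226140e+00 -1.00602882e-05 -4.16802026e-01] [-0.0651372  -0.14627104  0.02050877] 0.08518530622112146
side [ 0.07662782 -0.65218188  1.09549708]
thermometer [([207.0, 121.0], 0.81), ([186.0, 145.0], 0.55), ([160.0, 122.0], 0.52)]
stand [([190.0, 169.0], 0.78), ([184.0, 145.0], 0.7)]
port [([287.0, 168.0], 0.76)]
dial_grip [([244.0, 199.0], 0.57)]
hotplate [([286.0, 206.0], 0.85), ([377.0, 307.0], 0.45)]
meal_box [([321.0, 336.0], 0.93)]
bowl [([377.0, 305.0], 0.58)]
cup [([243.0, 151.0], 0.58)]
top [0.42320846 0.07812012 1.39024433]
thermometer [([131.0, 231.0], 0.82), ([83.0, 243.0], 0.71), ([109.0, 190.0], 0.69)]
stand [([138.0, 232.0], 0.86)]
port [([253.0, 161.0], 0.65)]
dial_grip [([248.0, 216.0], 0.94)]
hotplate [([255.0, 173.0], 0.65), ([399.0, 164.0], 0.21)]
meal_box [([398.0, 234.0], 0.83)]
bowl [([256.0, 173.0], 0.6), ([399.0, 163.0], 0.59)]
cup [([155.0, 164.0], 0.89)]
```

View pics/top.png

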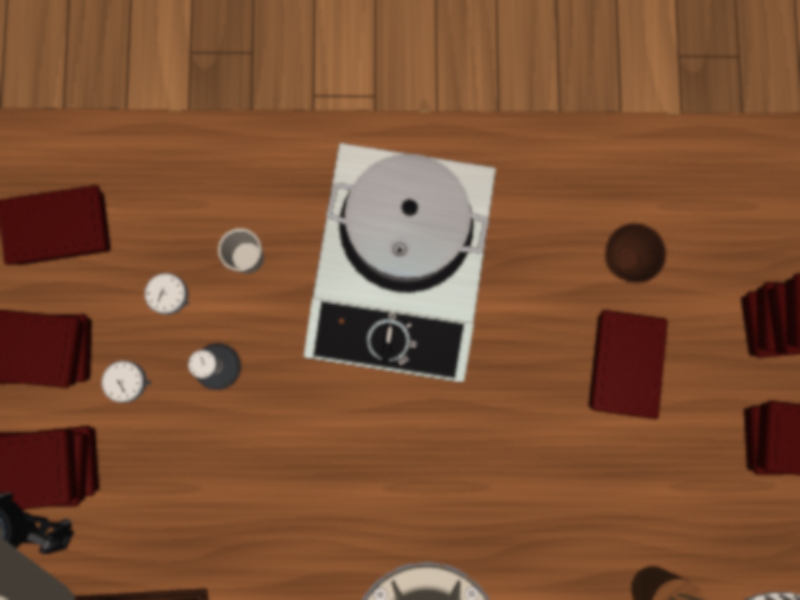

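View pics/side.png

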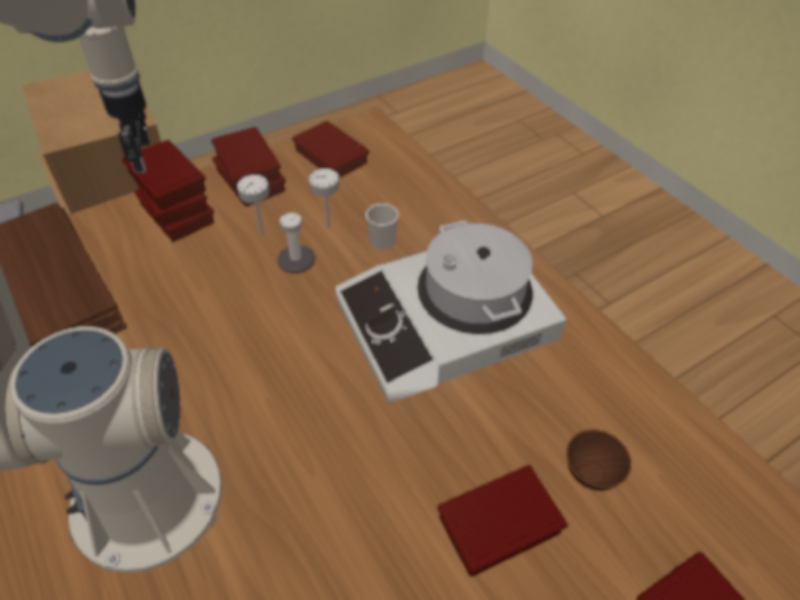

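The top view shows the right thermometer in the stand at about (131,231) of 512x384. Two larger look-alikes stand at (83,243) and (109,190). The knob's pointer is up-slope and the port is at (253,161). In the side view, the stand thermometer's head is near (186,141).

```bash
cat > m.py <<'E'
from h import *
top,side=robot.grab_frame("top"),robot.grab_frame("side")
# refine by circle centres / traces
for n,z,t,s in(("thermometer",.105,(131,231),(186,145)),("port",.185,(253,161),(287,168)),("dial_grip",.0965,(248,216),(244,199))):
    r=[px(min(robot.tip_of(n,c),key=lambda r:np.linalg.norm(px(r)-g))) for c,g in(("top",t),("side",s))]
    print(n,r,"tri",tri([("top",r[0]),("side",r[1])]).round(4),"top",onplane("top",r[0],z).round(4),"side",onplane("side",r[1],z).round(4))
for n,z,g in(("thermometer",.123,(131,231)),("hotplate",.05,(255,173)),("stand",0.006,(138,232)),("cup",.082,(155,164))):
    T=robot.trace(n,"top");
    if not T: print(n,"none");continue
    r=min(T,key=lambda r:np.linalg.norm(px(r)-g))
    c=cv2.findContours(r["region"].astype(np.uint8),0,1)[0];c=max(c,key=len)
    (a,b),wh,an=cv2.minAreaRect(c);print(n,(a,b),wh,an,onplane("top",(a,b),z).round(4))
    if n=="hotplate": print([onplane("top",p,z).round(3) for p in cv2.boxPoints(((a,b),wh,an))])
# knob crop for direction
k=cal("top");save("knob.png",cv2.resize(top[185:255,190:310],(720,420),interpolation=cv2.INTER_CUBIC))
print(cal("wrist"))
E
python3 m.py
```

```text
thermometer [array([132.5056, 231.0912]), array([184.7808, 144.8064])] tri [0.4701 0.3648 0.11  ] top [0.4756 0.3636 0.105 ] side [0.4669 0.3727 0.105 ]
port [array([254.5152, 156.7872]), array([288.9216, 164.6976])] tri [0.6565 0.0491 0.1846] top [0.6565 0.0491 0.185 ] side [0.6562 0.0488 0.185 ]
dial_grip [array([245.9136, 218.3808]), array([248.576 , 201.9072])] tri [0.5168 0.0661 0.0842] top [0.509  0.0699 0.0965] side [0.5186 0.0542 0.0965]
thermometer (129.5, 232.5) (17.0, 17.0) 90.0 [0.4713 0.3671 0.123 ]
hotplate (251.82061767578125, 192.45916748046875) (105.01298522949219, 88.78474426269531) 9.246112823486328 [0.5832 0.0534 0.05  ]
[array([0.487, 0.213, 0.05 ]), array([0.729, 0.177, 0.05 ]), array([ 0.682, -0.11 ,  0.05 ]), array([ 0.441, -0.068,  0.05 ])]
stand (140.7188262939453, 234.70782470703125) (24.970643997192383, 29.964771270751953) 8.530765533447266 [0.4696 0.3625 0.006 ]
cup (154.50001525878906, 161.00001525878906) (28.991374969482422, 24.748737335205078) 45.0 [0.6642 0.3151 0.082 ]
(array([[271.35872226,   0.        , 257.19594043],
       [  0.        , 271.35872226, 190.96789467],
       [  0.        ,   0.        ,   1.        ]]), array([[ 4.05627772e-01,  9.14038243e-01,  4.48646564e-04],
       [ 8.74750504e-01, -3.88335101e-01,  2.89840309e-01],
       [ 2.65099352e-01, -1.17174825e-01, -9.57074915e-01]]), array([-0.62525094, -0.03645891,  0.37874986]))
```

View pics/knob.png

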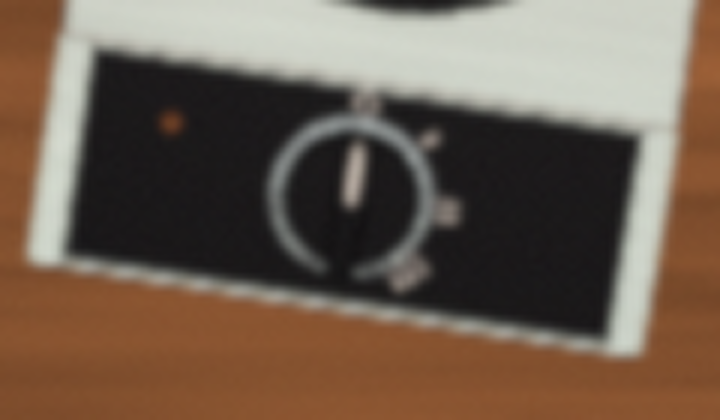

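Call:
{"name": "drive_tool", "arguments": {"increments": [0.0, -0.02, 0, 0, 100, 0.05, -0.03, -0.02, 0, 100, 0.1, -0.03, -0.035, 0, 100, 0.15, -0.03, -0.053, 0, 100, 0.2, -0.03, -0.071, 0, 100, 0.25, -0.03, -0.09, 0, 100, 0.28, -0.02, -0.1, 0, 100, 0.28, 0, -0.1, 0, 100]}}

```text
t: 2.3
tcp_pos: [0.4731, 0.3635, 0.2546]
eef_rot: [-1.568, -0.003, -0.421]
contact_force: [-0.1, -0.4, -0.4]
opening: 0.0853
```

```bash
python3 - <<'E'
from h import *
s=robot.read_state();print(s["tcp_pos"],s["eef_rot"])
im=robot.grab_frame("wrist");k=cal("wrist");save("w1.png",im)
for n,z in(("thermometer",.123),("stand",.105)):
    for r in robot.trace(n,"wrist"):
        c=max(cv2.findContours(r["region"].astype(np.uint8),0,1)[0],key=len)
        print(n,r["score"],px(r),cv2.minEnclosingCircle(c),onplane("wrist",cv2.minAreaRect(c)[0],z,k).round(4))
print([(r["score"],px(r),onplane("wrist",px(r),.105,k).round(4)) for r in robot.tip_of("thermometer","wrist")])
E
```

```text
[0.47314192 0.36349216 0.25459585] [-1.56815168 -0.00345454 -0.42120222]
thermometer 0.81 [384.4096  98.9952] ((380.6766357421875, 93.82133483886719), 47.57062911987305) [0.4385 0.4966 0.123 ]
thermometer 0.73 [264.0896 181.4016] ((262.693359375, 179.75909423828125), 23.820642471313477) [0.4621 0.3723 0.123 ]
thermometer 0.6 [363.9808 244.3008] ((358.0942077636719, 246.23013305664062), 46.98961639404297) [0.563  0.4324 0.123 ]
stand 0.6 [259.8912 146.9952] ((260.8958435058594, 158.57986450195312), 30.244691848754883) [0.4401 0.3807 0.105 ]
[(0.86, array([260.9152, 179.2896]), array([0.4654, 0.3697, 0.105 ])), (0.74, array([356.5056, 251.4048]), array([0.5825, 0.4321, 0.105 ]))]
```

View pics/w1.png

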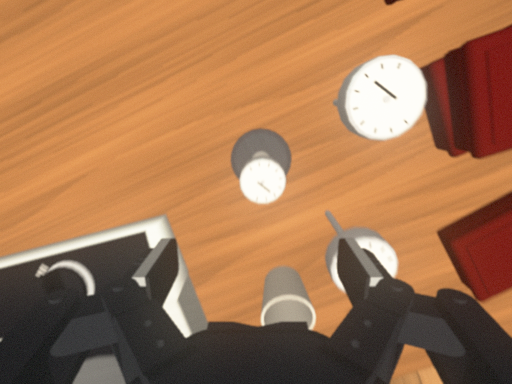

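Wrist view: target head at (263,181) with its stand. The big look-alikes are at (383,97) and (363,247), and the second one is close to a finger, so I'll turn the jaws away from it.

```bash
cat > m2.py <<'E'
from h import *
from scipy.optimize import least_squares
s=robot.read_state();print(s["tcp_pos"],s["eef_rot"],s["qd"].round(3))
def circ(lab,cam,g):
    r=min(robot.trace(lab,cam),key=lambda r:np.linalg.norm(px(r)-g))
    c=max(cv2.findContours(r["region"].astype(np.uint8),0,1)[0],key=len)
    return np.array(cv2.fitEllipse(c)[0]),cv2.fitEllipse(c)[1],r["score"]
robot.grab_frame("wrist");robot.grab_frame("top");robot.grab_frame("side")
for name,gw,gt,gs in(("target",(263,180),(130,232),(186,141)),("big1",(381,94),(83,243),(160,122)),("big2",(360,248),(109,190),(207,117))):
    o=[(c,circ("thermometer",c,g)) for c,g in(("wrist",gw),("top",gt),("side",gs))]
    for a in o: print(name,a[0],a[1][0].round(1),np.round(a[1][1],1),onplane(a[0],a[1][0],.12).round(4))
    print("wt",tri([(a[0],a[1][0]) for a in o[:2]]).round(4),"ts",tri([(a[0],a[1][0]) for a in o[1:]]).round(4),"all",tri([(a[0],a[1][0]) for a in o]).round(4))
E
python3 m2.py
```

```text
[0.46820798 0.36680862 0.25330596] [-1.57148740e+00  6.96906333e-04 -4.16890994e-01] [ 0.02  -0.014 -0.015 -0.     0.002  0.   ]
target wrist [261.9 186.9] [46.3 47.9] [0.4689 0.3726 0.12  ]
target top [ 81.6 252.7] [ 7.1 19.1] [0.4205 0.4872 0.12  ]
target side [185.8 141.7] [11.  13.1] [0.4707 0.3692 0.12  ]
wt [0.4122 0.4022 0.3644] ts [0.4635 0.4867 0.0388] all [0.4513 0.4073 0.143 ]
big1 wrist [381.9 106.3] [80.7 93.3] [0.4437 0.5001 0.12  ]
big1 top [ 81.6 252.7] [ 7.1 19.1] [0.4205 0.4872 0.12  ]
big1 side [162.7 125.3] [18.2 35.2] [0.4412 0.486  0.12  ]
wt [0.4205 0.4436 0.2575] ts [0.4292 0.4797 0.13  ] all [0.4342 0.4882 0.126 ]
big2 wrist [336.1 272.6] [19.9 57.6] [0.5889 0.4063 0.12  ]
big2 top [107.3 187.1] [23.8 28.4] [0.5884 0.4281 0.12  ]
big2 side [207.1 116.8] [18.  19.7] [0.5925 0.4453 0.12  ]
wt [0.5827 0.4144 0.1357] ts [0.5844 0.4238 0.1384] all [0.5791 0.414  0.1446]
```

Call:
{"name": "drive_tool", "arguments": {"increments": [0.001, 0.03, 0.003, 0, 100, 0.001, 0.06, 0.003, 0, 100, 0.001, 0.09, 0.003, 0, 100, 0.001, 0.115, 0.003, 0, 100, 0.001, 0.13, 0.003, 0, 100, 0.001, 0.134, 0.003, 0, 100, 0.001, 0.134, 0.003, 0, 80, 0.001, 0.134, 0.003, 0, 40]}}

```text
t: 3.9
tcp_pos: [0.4714, 0.3696, 0.1205]
eef_rot: [-1.569, -0.001, -0.417]
contact_force: [0.3, -0.1, 0.3]
opening: 0.0588
```

Call:
{"name": "drive_tool", "arguments": {"increments": [0, 0, 0, 0, 30, 0, 0, 0, 0, 30, 0, 0, 0, 0, 20, 0, 0, 0, 0, 20, 0, 0, 0, 0, 20, 0, 0, 0, 0, 20, 0, -0.002, 0, 0, 20, 0, -0.004, 0, 0, 20]}}

```text
t: 4.7
tcp_pos: [0.4708, 0.3691, 0.1239]
eef_rot: [-1.57, -0.0, -0.417]
contact_force: [0.4, 0.5, -0.7]
opening: 0.0444
```

Call:
{"name": "drive_tool", "arguments": {"increments": [0, -0.015, 0, 0, 20, 0, -0.035, 0, 0, 20, 0, -0.06, 0, 0, 20, 0, -0.085, 0, 0, 20, 0, -0.11, 0, 0, 20, 0, -0.14, 0, 0, 20, 0, -0.165, 0, 0, 20, 0, -0.185, 0, 0, 20]}}

```text
t: 5.5
tcp_pos: [0.4709, 0.3692, 0.3114]
eef_rot: [-1.569, -0.001, -0.417]
contact_force: [0.1, 0.3, -0.8]
opening: 0.0443
```

```bash
python3 - <<'E'
from h import *
s=robot.read_state();print(s["tcp_pos"],s["eef_rot"],s["opening"],s["contact_force"])
im=robot.grab_frame("wrist");k=cal("wrist");im2=robot.grab_frame("side")
save("w2.png",np.hstack([cv2.resize(im,(400,300)),cv2.resize(im2[80:260,100:340],(400,300))]))
for r in robot.trace("thermometer","wrist"):
    c=max(cv2.findContours(r["region"].astype(np.uint8),0,1)[0],key=len);print(r["score"],px(r),cv2.fitEllipse(c))
print("tcp px",proj("wrist",s["tcp_pos"],k))
# port again
for c in("top","side"):
    robot.grab_frame(c)
    for r in robot.tip_of("port",c): print(c,r["score"],px(r),onplane(c,px(r),.185))
    for r in robot.tip_of("dial_grip",c): print("grip",c,r["score"],px(r),onplane(c,px(r),.0965))
E
```

```text
[0.47085044 0.36917055 0.31136439] [-1.56873952e+00 -1.11845429e-03 -4.16766664e-01] 0.04429479397435323 [ 0.05840563  0.34989692 -0.81043422]
0.81 [353.5872 106.5984] ((353.7372131347656, 104.71286010742188), (64.58644104003906, 72.49964141845703), 53.03402328491211)
tcp px [254.72754281 258.91900514]
top 0.64 [255.7952 158.4   ] [0.65240054 0.04590827 0.185     ]
grip top 0.66 [242.1248 218.496 ] [0.5087394  0.07984721 0.0965    ]
side 0.66 [285.9008 163.3152] [0.6520041  0.05830545 0.185     ]
grip side 0.71 [244.6848 200.6016] [0.51140771 0.06471598 0.0965    ]
```

View pics/w2.png

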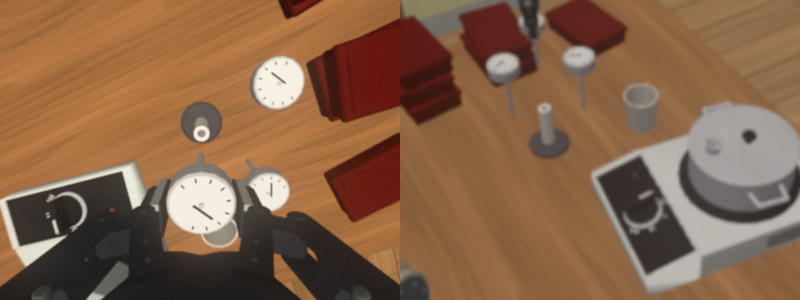

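Call:
{"name": "drive_tool", "arguments": {"increments": [0.035, -0.005, -0.02, 0, 20, 0.075, -0.005, -0.045, 0, 20, 0.115, -0.005, -0.07, 0, 20, 0.155, -0.005, -0.093, 0, 20, 0.195, -0.005, -0.117, 0, 20, 0.235, -0.005, -0.14, 0, 20, 0.275, -0.005, -0.165, 0, 20, 0.31, -0.005, -0.185, 0, 20]}}

```text
t: 6.75
tcp_pos: [0.6801, 0.0721, 0.3123]
eef_rot: [-1.572, 0.001, -0.417]
contact_force: [1.1, 1.3, -1.5]
opening: 0.0441
```

Call:
{"name": "drive_tool", "arguments": {"increments": [0.025, 0, -0.015, 0, 20, 0.045, 0, -0.027, 0, 20, 0.055, 0, -0.033, 0, 20, 0.055, 0, -0.033, 0, 20, 0.055, 0, -0.033, 0, 20, 0.055, 0, -0.033, 0, 20, 0.055, 0, -0.033, 0, 20, 0.055, 0, -0.033, 0, 20]}}

```text
t: 7.55
tcp_pos: [0.7159, 0.0228, 0.3135]
eef_rot: [-1.571, -0.0, -0.416]
contact_force: [1.2, 0.6, -1.1]
opening: 0.0442
```

```bash
python3 - <<'E'
from h import *
s=robot.read_state();print(s["t"],s["tcp_pos"],s["eef_rot"],s["qd"].round(3))
im=robot.grab_frame("wrist");k=cal("wrist");save("w3.png",cv2.resize(im,(800,600),interpolation=cv2.INTER_CUBIC))
for n,z in(("port",.185),("dial_grip",.0965),("thermometer",.3)):
    for r in robot.tip_of(n,"wrist"): print(n,r["score"],px(r).round(1),onplane("wrist",px(r),z,k).round(4))
E
```

```text
7.55 [0.71592167 0.02278319 0.31354009] [-1.57060852e+00 -1.48195405e-04 -4.15829107e-01] [-0.005  0.    -0.005 -0.    -0.001 -0.001]
port 0.87 [255.  111.3] [0.6493 0.0503 0.185 ]
thermometer 0.89 [258.  244.2] [0.7131 0.0245 0.3   ]
```

View pics/w3.png

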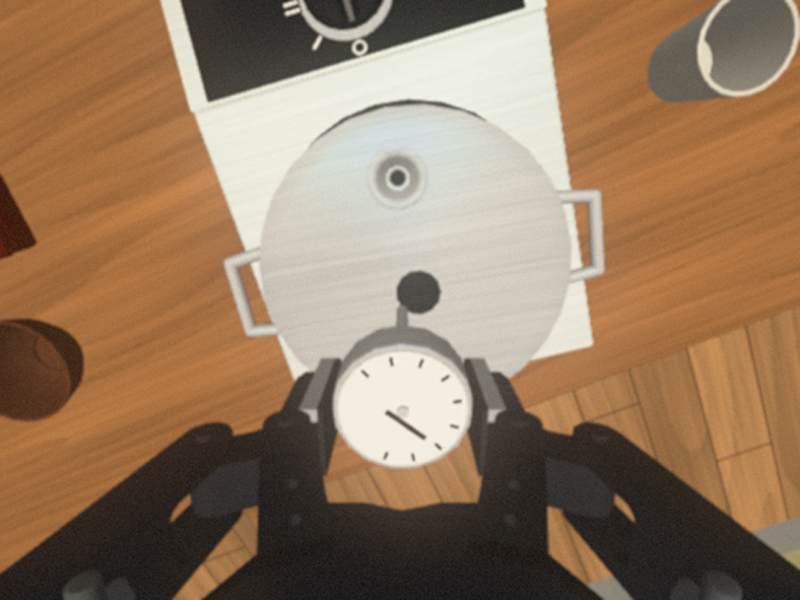

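The port shows at about (398,178) of 800x600, the held head's dial centre at (403,406), and the stem tip at about (402,309). The stem looks straight and the grasp is firm.

```bash
python3 - <<'E'
from h import *
im=robot.grab_frame("wrist");k=cal("wrist")
g=cv2.GaussianBlur(cv2.cvtColor(im,cv2.COLOR_RGB2GRAY),(3,3),0)
# dark bore centroid
w=g[100:128,242:268].astype(float);m=(w<w.min()+45);y,x=np.nonzero(m);b=(x.mean()+242,y.mean()+100);print("bore",b,m.sum())
cr=im[85:145,220:290];save("p4.png",np.hstack([cv2.resize(cr,(400,343),interpolation=cv2.INTER_CUBIC),cv2.resize(im[180:240,222:292],(400,343),interpolation=cv2.INTER_CUBIC)]))
for z in(.165,.175,.185): print("bore at",z,onplane("wrist",b,z,k).round(4))
print("rim111",onplane("wrist",(255,111.3),.185,k).round(4),onplane("wrist",(255.2,114),.185,k).round(4))
print("head",onplane("wrist",(257.9,259.8),.316,k).round(4))
print("tip",onplane("wrist",(257.3,197.8),.213,k).round(4))
E
```

```text
bore (np.float64(254.5), np.float64(113.0)) 60
bore at 0.165 [0.6508 0.0485 0.165 ]
bore at 0.175 [0.6507 0.0487 0.175 ]
bore at 0.185 [0.6506 0.0488 0.185 ]
rim111 [0.6494 0.0498 0.185 ] [0.6516 0.049  0.185 ]
head [0.7131 0.024  0.316 ]
tip [0.7149 0.0229 0.213 ]
```

View pics/p4.png

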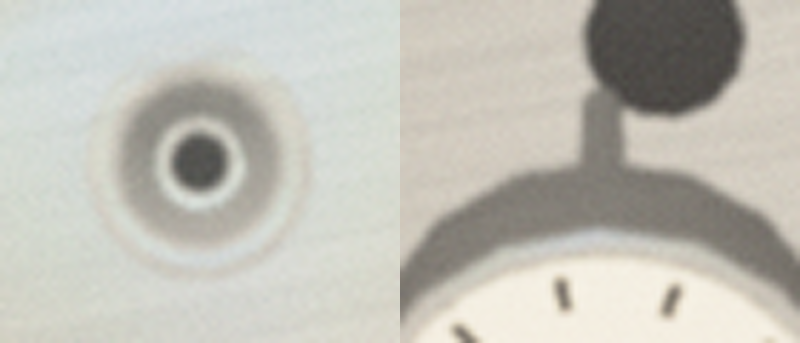

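Call:
{"name": "drive_tool", "arguments": {"increments": [-0.03, 0, -0.001, 0, 20, -0.055, 0, -0.002, 0, 20, -0.069, 0, -0.002, 0, 20, -0.069, 0, -0.002, 0, 20, -0.069, 0, -0.002, 0, 20, -0.069, 0.015, -0.002, 0, 20, -0.069, 0.03, -0.002, 0, 20, -0.069, 0.04, -0.002, 0, 20]}}

```text
t: 8.6
tcp_pos: [0.6518, 0.0477, 0.2704]
eef_rot: [-1.572, 0.003, -0.417]
contact_force: [0.1, 0.2, -1.5]
opening: 0.0435
```

Call:
{"name": "drive_tool", "arguments": {"increments": [0, 0, 0, 0, 20, 0, 0.005, 0, 0, 20, 0, 0.01, 0, 0, 20, 0, 0.015, 0, 0, 20, 0, 0.02, 0, 0, 20, 0, 0.025, 0, 0, 20, 0, 0.03, 0, 0, 20, 0, 0.03, 0, 0, 20]}}

```text
t: 9.4
tcp_pos: [0.6519, 0.048, 0.2424]
eef_rot: [-1.571, 0.001, -0.417]
contact_force: [-0.5, 1.2, -0.8]
opening: 0.0443
```

Call:
{"name": "drive_tool", "arguments": {"increments": [0, 0.006, 0, 0, 20, 0, 0.012, 0, 0, 20, 0, 0.018, 0, 0, 20, 0, 0.024, 0, 0, 20, 0, 0.03, 0, 0, 20, 0, 0.035, 0, 0, 20, 0, 0.039, 0, 0, 20, 0, 0.039, 0, 0, 20]}}

```text
t: 10.2
tcp_pos: [0.652, 0.048, 0.2036]
eef_rot: [-1.571, 0.001, -0.417]
contact_force: [-0.4, 0.0, -0.9]
opening: 0.044
```

Nearly home with no force. I'll lower 2 mm more, release, and rise.

Call:
{"name": "drive_tool", "arguments": {"increments": [0, 0.002, 0, 0, 20, 0, 0.002, 0, 0, 20, 0, 0.002, 0, 0, 60, 0, 0.002, 0, 0, 85, 0, 0.002, 0, 0, 100, 0, 0.002, 0, 0, 100, 0, 0.002, 0, 0, 100, 0, 0.002, 0, 0, 100]}}

```text
t: 11.0
tcp_pos: [0.6523, 0.048, 0.2023]
eef_rot: [-1.571, -0.0, -0.417]
contact_force: [-0.5, 0.4, 0.9]
opening: 0.0853
```

Call:
{"name": "drive_tool", "arguments": {"increments": [0, -0.01, 0, 0, 100, 0, -0.03, 0, 0, 100, 0, -0.06, 0, 0, 100, 0, -0.09, 0, 0, 100, -0.03, -0.09, 0, 0, 100, -0.06, -0.09, 0, 0, 100, -0.08, -0.09, 0, 0, 100, -0.08, -0.09, 0, 0, 100]}}

```text
t: 11.8
tcp_pos: [0.5774, 0.0812, 0.2934]
eef_rot: [-1.57, 0.0, -0.416]
contact_force: [0.2, -0.0, 0.5]
opening: 0.0854
```

```bash
python3 - <<'E'
from h import *
s=robot.read_state();print(s["t"],s["tcp_pos"],s["eef_rot"],s["contact_force"],s["qd"].round(3))
im=robot.grab_frame("wrist");k=cal("wrist");side=robot.grab_frame("side")
save("w5.png",np.hstack([cv2.resize(im,(480,360)),cv2.resize(side[130:220,220:300],(320,360),interpolation=cv2.INTER_CUBIC)]))
for n,z in(("thermometer",.185),("dial_grip",.0965)):
  for c in("wrist","side"):
    for r in robot.tip_of(n,c): print(n,c,r["score"],px(r).round(1),onplane(c,px(r),z,k if c=="wrist" else None).round(4))
E
```

```text
11.8 [0.57739114 0.08119598 0.29335036] [-1.57048726e+00  1.19414477e-04 -4.15749930e-01] [ 0.24796075 -0.02241819  0.47276499] [-0.018  0.033 -0.054 -0.012 -0.015 -0.02 ]
thermometer wrist 0.58 [259.9 274. ] [0.6524 0.0514 0.185 ]
thermometer side 0.7 [208.  118.9] [0.5554 0.3614 0.185 ]
thermometer side 0.57 [289. 167.] [0.6509 0.0409 0.185 ]
thermometer side 0.53 [161.4 121.6] [0.4211 0.4295 0.185 ]
dial_grip wrist 0.8 [221.8 122.4] [0.5085 0.0684 0.0965]
dial_grip side 0.83 [247.6 201.4] [0.5171 0.0574 0.0965]
```

View pics/w5.png

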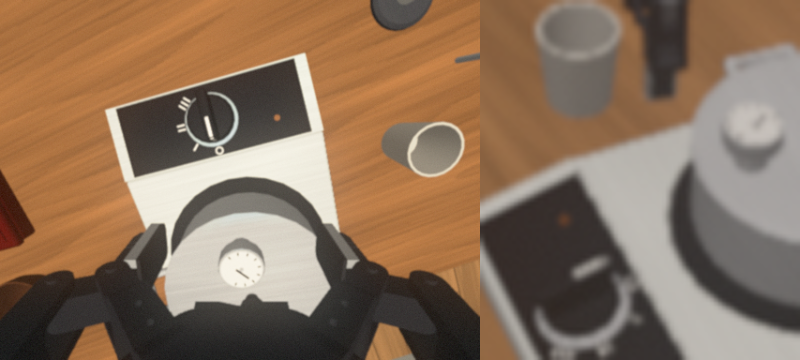

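The thermometer head sits on the port at (242,268) in the wrist half, and the knob is at about (210,119) with its pointer towards the ring. Next I'll get the panel axes from its corners.

```bash
python3 - <<'E'
from h import *
im=robot.grab_frame("wrist");k=cal("wrist");S=512/480
P=lambda u,v,z:onplane("wrist",(u*S,v*S),z,k)
a,b,c,d=P(128,181,.075),P(323,130,.075),P(106,109,.05),P(305,54,.05)
print(a,b,c,d,[np.arctan2(*(q-p)[:2][::-1])-np.pi/2 for p,q in((a,b),(c,d))])
r=robot.trace("dial_grip","wrist")
for q in r: 
    cc=max(cv2.findContours(q["region"].astype(np.uint8),0,1)[0],key=len);print(q["score"],px(q),cv2.minAreaRect(cc))
m=im[80:180,180:270];save("k2.png",cv2.resize(m,(720,800))[:600])
save("k2.png",cv2.resize(im[85:160,185:275],(720,600),interpolation=cv2.INTER_CUBIC))
psi=np.arctan2(*(b-a)[:2][::-1])-np.pi/2
front=(c+d)/2;e=np.array([np.cos(psi),np.sin(psi),0]);print("knob panel pt from front",front+e*.05,"from port",np.array([.6507,.0487,0])-e*.138)
E
```

```text
[ 0.54411407 -0.07563     0.075     ] [0.58753757 0.19414823 0.075     ] [ 0.44504997 -0.06278297  0.05      ] [0.49120433 0.21022925 0.05      ] [np.float64(-0.15959112651665963), np.float64(-0.16747257496121937)]
0.69 [224.512  121.3824] ((223.873779296875, 122.28852081298828), (51.99192810058594, 53.423423767089844), 23.629377365112305)
knob panel pt from front [0.51749177 0.06577741 0.05      ] from port [0.51445366 0.07063021 0.        ]
```

View pics/k2.png

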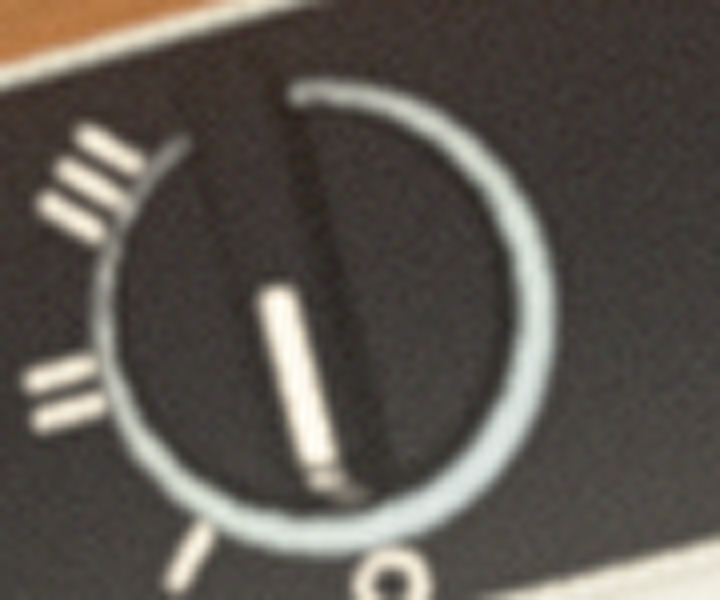

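```bash
cat > fitk.py <<'E'
from h import *
from scipy.optimize import least_squares
k=cal("wrist");t=np.radians(14);n0=np.array([-np.sin(t),0,np.cos(t)]);u0=np.array([np.cos(t),0,np.sin(t)]);v0=np.array([0,-1,0])
obs=[(0,234,158.1),(45,208.75,154.4),(90,193.1,134.0),(135,197.1,108.1)]
def f(p,full=False):
    Rz=Ro.from_euler("z",p[2]).as_matrix();o=np.array([p[0],p[1],.0625]);r=[]
    for a,x,y in obs:
        a=np.radians(a);r+=list(proj("wrist",o+Rz@(.042*(np.cos(a)*u0+np.sin(a)*v0)),k)-[x,y])
    if full:
        for nm,q in(("skirt15",.015*n0),("skirt8",.008*n0),("bar0",.043*n0),("barend",.043*n0+.03*u0)):print(nm,proj("wrist",o+Rz@q,k).round(1))
        print("grip39",(o+Rz@(.039*n0)).round(4),"grip35",(o+Rz@(.035*n0)).round(4))
    return r
s=least_squares(f,[.515,.068,-.16]);print(s.x,np.round(s.fun,1));f(s.x,True)
E
python3 fitk.py
```

```text
[ 0.51380923  0.06601917 -0.16581735] [-0.3 -0.1 -0.  -0.   0.5 -0.1 -0.2  0.2]
skirt15 [223.2 123.1]
skirt8 [224.3 124.2]
bar0 [218.5 118.2]
barend [225.3 144.9]
grip39 [0.5045 0.0676 0.1003] grip35 [0.5055 0.0674 0.0965]
```

Call:
{"name": "drive_tool", "arguments": {"increments": [-0.02, 0.02, -0.013, -0.1, 70, -0.04, 0.05, -0.027, -0.2, 50, -0.061, 0.09, -0.042, -0.25, 50, -0.061, 0.125, -0.042, -0.25, 50, -0.061, 0.13, -0.042, -0.25, 50, -0.061, 0.13, -0.042, -0.25, 50, -0.061, 0.13, -0.042, -0.25, 50, -0.061, 0.13, -0.042, -0.25, 50]}}

```text
t: 13.0
tcp_pos: [0.508, 0.0669, 0.164]
eef_rot: [-1.57, -0.003, -0.167]
contact_force: [0.8, -0.3, -0.4]
opening: 0.0428
```

Call:
{"name": "drive_tool", "arguments": {"increments": [0, 0.02, 0, 0, 50, 0, 0.04, 0, 0, 50, 0, 0.055, 0, 0, 50, 0, 0.059, 0, 0, 50, 0, 0.059, 0, 0, 40, 0, 0.059, 0, 0, 20, 0, 0.059, 0, 0, 10, 0, 0.059, 0, 0, 5]}}

```text
t: 13.8
tcp_pos: [0.5072, 0.0666, 0.1043]
eef_rot: [-1.571, -0.002, -0.167]
contact_force: [-0.2, -3.2, 5.6]
opening: 0.0128
```

Call:
{"name": "drive_tool", "arguments": {"increments": [0, 0, 0, 0, 5, 0, 0, 0, 0, 5, 0, 0, 0, 0, 5, 0, 0.001, 0, 0, 5, 0, 0.002, 0, 0, 5, 0.001, 0.003, 0, 0, 5, 0.001, 0.004, 0, 0, 5, 0.001, 0.004, 0, 0, 5]}}

```text
t: 14.6
tcp_pos: [0.5082, 0.0664, 0.1002]
eef_rot: [-1.571, -0.002, -0.167]
contact_force: [-1.9, -3.6, 9.9]
opening: 0.0127
```

Call:
{"name": "drive_tool", "arguments": {"increments": [0, 0.001, 0, 0, 5, 0, 0.001, 0, 0.1, 5, 0, 0.001, -0.0005, 0.2, 5, 0, 0.001, -0.001, 0.3, 5, 0, 0.001, -0.001, 0.4, 5, 0, 0.001, -0.001, 0.5, 5, 0, 0.001, -0.001, 0.6, 5, 0, 0.001, -0.001, 0.6, 5]}}

```text
t: 15.4
tcp_pos: [0.5091, 0.067, 0.1]
eef_rot: [-1.566, -0.001, -0.771]
contact_force: [-2.2, 5.4, 13.5]
opening: 0.0129
```

```bash
python3 - <<'E'
from h import *
s=robot.read_state();print(s["tcp_pos"],s["eef_rot"],s["contact_force"],s["wrist_torque"])
save("k3.png",cv2.resize(robot.grab_frame("side")[160:240,200:310],(770,560),interpolation=cv2.INTER_CUBIC))
E
```

```text
[0.50908271 0.06703659 0.09996223] [-1.56566852e+00 -1.28604835e-03 -7.71247866e-01] [-2.16010598  5.41402412 13.50964076] [ 2.37073225 -0.55569085  0.24889652]
```

View pics/k3.png

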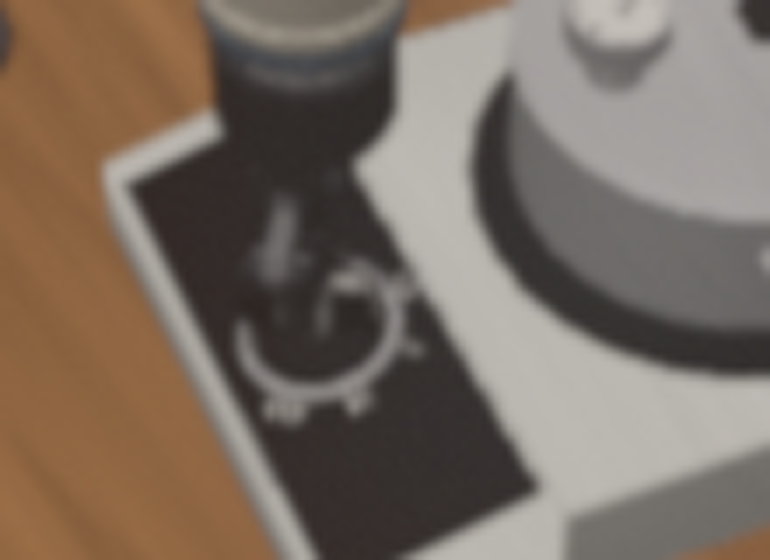

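The pointer end has moved off the ring towards stroke 1, so the knob is unlocked. I'll raise and loosen slightly, then turn the rest.

Call:
{"name": "drive_tool", "arguments": {"increments": [0, -0.002, 0, 0, 5, 0, -0.004, 0, 0, 12, 0, -0.006, 0, 0, 20, -0.003, -0.006, -0.002, 0, 22, -0.003, -0.006, -0.002, 0.1, 22, -0.003, -0.006, -0.002, 0.2, 22, -0.003, -0.006, -0.002, 0.3, 22, -0.003, -0.006, -0.002, 0.3, 22]}}

```text
t: 16.25
tcp_pos: [0.5051, 0.0673, 0.1048]
eef_rot: [-1.567, 0.0, -1.071]
contact_force: [2.9, 7.6, 1.3]
opening: 0.0189
```

Call:
{"name": "drive_tool", "arguments": {"increments": [0, 0, 0, 0.1, 22, 0, 0, 0, 0.2, 22, 0, 0, 0, 0.3, 22, 0, 0, 0, 0.4, 22, 0, 0, 0, 0.5, 22, 0, 0, 0, 0.6, 22, 0, 0, 0, 0.67, 22, 0, 0, 0, 0.67, 22]}}

```text
t: 17.05
tcp_pos: [0.506, 0.0667, 0.1051]
eef_rot: [-1.566, 0.002, -1.739]
contact_force: [5.4, 1.8, 1.3]
opening: 0.019
```

Call:
{"name": "drive_tool", "arguments": {"increments": [0, 0, 0, 0, 30, 0, 0, 0, 0, 40, 0, 0, 0, 0, 45, 0, -0.01, 0, 0, 45, 0, -0.03, 0, 0, 45, 0, -0.06, 0, 0, 45, 0, -0.1, 0, 0, 45, 0, -0.14, 0, 0, 45]}}

```text
t: 17.85
tcp_pos: [0.503, 0.0661, 0.2461]
eef_rot: [-1.572, -0.0, -1.737]
contact_force: [0.8, 0.7, -0.3]
opening: 0.0386
```

Call:
{"name": "drive_tool", "arguments": {"increments": [0, -0.01, 0, 0, 45, 0, -0.02, 0, 0, 45, 0, -0.03, 0, 0, 45, 0, -0.03, 0, -0.1, 45, 0, -0.03, 0, -0.2, 45, 0, -0.03, 0, -0.3, 45, 0, -0.03, 0, -0.3, 45, 0, -0.03, 0, -0.3, 45]}}

```text
t: 18.65
tcp_pos: [0.5032, 0.0662, 0.2736]
eef_rot: [-1.572, 0.0, -1.44]
contact_force: [-0.3, 0.3, -0.2]
opening: 0.0386
```

```bash
python3 - <<'E'
from h import *
s=robot.read_state();print(s["tcp_pos"],s["eef_rot"],s["contact_force"])
im=robot.grab_frame("wrist");k=cal("wrist")
t=np.radians(14);Rz=Ro.from_euler("z",-.166).as_matrix();n=Rz@[-np.sin(t),0,np.cos(t)];u=Rz@[np.cos(t),0,np.sin(t)];v=Rz@[0,-1,0];o=np.array([.5138,.066,.0625])
for d in(0,45,90,135):
    a=np.radians(d);print(d,"pointer end px",proj("wrist",o+.043*n+.03*(np.cos(a)*u+np.sin(a)*v),k).round(1))
c=proj("wrist",o+.03*n,k);print("axis",c);x,y=np.clip(np.round(c).astype(int)-[60,45],0,[392,294])
print("crop",x,y)
A=cv2.resize(im[y:y+90,x:x+120],(480,360),interpolation=cv2.INTER_CUBIC)
side=robot.grab_frame("side");B=cv2.resize(side[130:220,220:300],(320,360),interpolation=cv2.INTER_CUBIC)
save("f1.png",np.hstack([A,B]))
E
```

```text
[0.50319205 0.06616931 0.27360817] [-1.57246252e+00  1.49448078e-06 -1.43966534e+00] [-0.27565535  0.25255532 -0.19255135]
0 pointer end px [283.8 187.3]
45 pointer end px [270.2 202.2]
90 pointer end px [250.3 202.7]
135 pointer end px [235.2 189.1]
axis [260.70019661 176.10991401]
crop 201 131
```

View pics/f1.png

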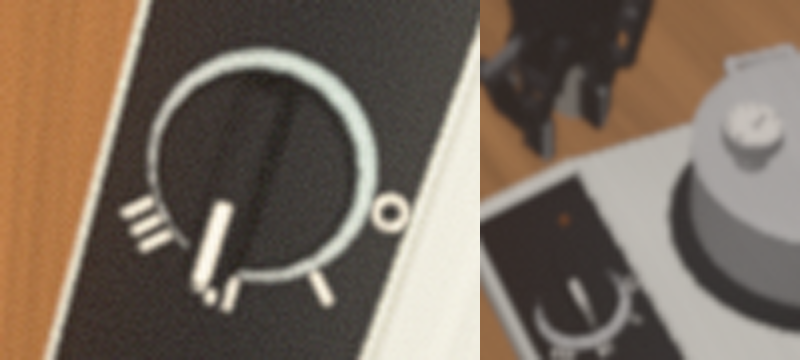

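The pointer end is at about (252,202), against (250,203) predicted for two strokes. The thermometer head is upright on the port. The arm is clear, so I'm handing in.

```bash
python3 -c "
from h import *
print(robot.close_job(), robot.read_state()['t'])"
```

```text
the job is handed in; nothing more can be done
the job is handed in; nothing more can be done
```

I put the thermometer from the stand into the lid's port. I then pushed the knob in, turned it to the two-stroke mark, let go, and handed the job in at about 19 s. `close_job` gives no verdict, so what follows is from my own checks.

- **Knob:** in the last wrist picture the pointer end lay about 1.5 px from where two strokes should show, or roughly 0.06 rad. That is well inside the 0.15 rad allowed.
- **Thermometer:** the last side view shows the head upright on the port. It went down with about 1 N at the wrist. After release, a wrist-camera estimate put its centre about 3 mm from my port position. The side-camera estimate was about 8 mm off, but that network was up to about 15 mm off elsewhere.
- **Arm and bystanders:** the gripper was open and about 0.17 m above the knob, with no contact force. I did not measure the meal box, bowl and cup again at the end. The arm never went down near them.

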